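Tilt the pile of switch plates into the drawer's sprung pocket

TASK

Take the three white switch plates from the rack all together as one pile and, with the grey drawer still tilted out, tilt them into its middle pocket past the sprung keeper, so that all three stand on edge fully home on the pocket floor, side by side and square in the pocket. Let go of them and only then push the drawer fully shut. Leave the other loose things where they are.

Things in the scene. Friction and masses are not known exactly. Their poses are not given: they have to be found in the camera images.
- plate1_mid (a point): one of the three identical white ceramic blank switch plates, 64 (its x) x 8 (its y, thickness) x 84 mm (its z), 95 g nominal; this point is the plate's centre, its x and z axes lie in the plate and z is up while it stands. An outer one of the pile at the start.
- plate2_mid (a point): one of the three identical white ceramic blank switch plates, 64 (its x) x 8 (its y, thickness) x 84 mm (its z), 95 g nominal; this point is the plate's centre, its x and z axes lie in the plate and z is up while it stands. At the start the three stand on edge in the rack, face to face along y, this one in the middle of the 24.6 mm thick pile.
- plate3_mid (a point): one of the three identical white ceramic blank switch plates, 64 (its x) x 8 (its y, thickness) x 84 mm (its z), 95 g nominal; this point is the plate's centre, its x and z axes lie in the plate and z is up while it stands. An outer one of the pile at the start.
- rack: fixed aluminium rack, 100 x 60 mm base; origin under its centre. The plates stand on its base 8 mm above the bench, between two side fences (along x, 27 mm apart, top 34 mm above the bench) and two end stops (20 mm above the bench, 70 mm apart). The plates stand clear above the fences by 58 mm.
- carrier: fixed dark steel cradle of the drawer, 130 x 150 mm base; origin under its centre on the bench; its -x side is the front and faces the far side of the bench, away from the robot. Two cheeks (70 mm high, y = +-64 mm) carry the drawer's pivot: a level axis along carrier y, 45 mm above the bench, over the cradle's centre. A back panel 88 mm high stands at x = +52 mm.
- drawer (a joint): tilt of the grey drawer in rad: 0 is shut (upright), growing as its top leans out to the front (carrier -x), stop at 0.6. It starts between 0.33 and 0.45 and friction (0.35 N m) holds it wherever it is left; it may shift while being loaded. It is shut by pushing its front panel near the upper edge to the back (+x), about 8 N.
- pocket (a point): centre of the drawer's middle pocket on its floor, 6 mm above the pivot along the drawer's z; turns with the drawer: z points out of the pocket, x from the front (keeper) end to the back wall, y along the pivot. The pocket is 27.5 mm wide in y; side walls 38 mm high, their top 8 mm flared outward by 30 deg. The back wall's face is at x = +32 mm, its top at z = 38 mm.
- keeper_face (a point): centre of the face (towards the pile) of the keeper, a sprung steel plate 5 x 25 x 34 mm closing the pocket's front end; axes as the pocket's. Flat top at pocket z = 36 mm. At rest its face is at pocket x = -24 mm: the pocket is then 56 mm long, 8 mm too short for a plate, and a plate lowered square lands on its top. It can be pushed back to x = -40 mm: 2 N at first, 4.4 N at the end.
- front_edge (a point): middle of the upper front edge of the drawer's front panel (114 mm wide, outer face 53 mm in front of the pivot, edge 66 mm above the pivot along the drawer's z); axes as the pocket's.
- plate1: the same plate as plate1_mid; origin at the centre of its lower edge face.
- plate2: the same plate as plate2_mid; origin at the centre of its lower edge face.
- plate3: the same plate as plate3_mid; origin at the centre of its lower edge face.
- cap: bystander: blue hard silicone cap, 38 mm across, 28 mm high; origin under its centre.
- clamp: bystander: stainless steel screw clamp lying flat, 120 x 68 x 15 mm; origin on the bench inside its frame.
- trigger: bystander: green plastic sprayer trigger lying down, about 85 x 66 x 28 mm; origin under its body.
- nut: bystander: chrome nut, 30 mm across, 12 mm high; origin under its centre.
- jar: bystander: closed jar, 60 mm across, 75 mm high; origin under its centre.
- driver: bystander: screwdriver lying flat; origin under its middle.
- tape_roll: bystander: cardboard roll, 60 mm across, 22 mm high; origin under its centre.
There are look-alikes about, which are no part of the job. Leave any orange look-alike of the carrier alone.

How it is judged:
By the outcome, as a careful person would: the job done as asked, in the order asked, and still so for the second after the job is handed in, with the robot touching nothing.
It also fails if it takes over 61 s, if anything falls off the work surface, if the arm or the gripper's body presses on something with over 40 N, if the wrist force passes 120 N, or if a joint passes its speed limit or range.

ROBOT

A 6-joint arm with a two-finger parallel gripper is mounted at the origin on the work surface. World frame = base frame: x ahead of the robot, y to its left, z up, the work surface at z = 0. Lengths are in m, angles in rad, forces in N, time in s.
With the tool pointing down it reaches from about 0.35 to 0.725 m from the base axis. Payload 6 kg.
Tool frame: the origin (TCP) lies midway between the tips of the shut fingers; the grasp point (between the pads) lies 19 mm behind it (env.grip_point_offset is the distance from the TCP to the grasp point, in m); z points along the fingers, y is the line along which they close (so a half turn about z gives the same grasp; the last joint's range is limited). The gripper opens to 85 mm and grips with 20 to 120 N. Pads are 22 mm wide; open, the fingers measure 114 mm over their backs; the gripper's body (76 mm by 85 mm) begins 54 mm behind the grasp point. The pads swing forward as they close: fully open they stand 13 mm farther back than shut.
Start: joints at [-0.966, 0.04, 0.085, 0, -1.615, -0.334], TCP at [0.161, -0.578, 0.231] pointing down, gripper open.
Joint ranges: [-2.56, 2.56], [-1.29, 2.01], [-1.08, 1.49], [-3.29, 1.98], [-2.81, -0.18], [-2.99, 2.99]. Speed limits (rad/s): [2.57, 2.57, 3.01, 3.14, 3.14, 3.14].

INTERFACE

Orientations are given as a unit quaternion [w, x, y, z].
In Python, from workcell import telemetry, cams, order, env gives the robot as it stands.
- The arm moves only by the tool servo_tool, never from a script. Its argument "commands" is a list of rows, each a list of 6 numbers: the shift along the tool's x, y, z in cm, then the turn, a rotation vector about the tool's x, y, z in rad. In form: [[x, y, z, rx, ry, rz], ...]. A call has 1 to 5 rows; each row shifts and turns the commanded pose from where the row before left it, along the tool's axes as they then stand; what a row does not reach is not made up. A row lasts 1/8 s, in which the tool goes at most 62.5 mm and 10.7 degrees, less where a joint would pass 70% of its speed; a pose out of reach is approached as far as the arm can. A call with a gripper value outside its range is refused whole. "fingers" is the finger opening in cm, from 0 to 8.54, set as the call begins (left out, the last holds). The fingers move at their own pace and stop on an object; "squeeze" is the grip in N (left out, the last holds). Time passes only in rows, so rows that do not move let the fingers close. It gives the time, the measured TCP pose, the force, the opening and the grip force at its end, in the units of the state.
- telemetry.read_state(): the state, without advancing time (a new reading comes with each control period).
- cams.get_image(name): name is "side" or "top" or "wrist"; returns a dict with "pixels" (400x640x3 uint8, red, green, blue), "K" (3x3 intrinsics, pixels), "k1" (the pictures are not rectified: a ray, as slopes to the right and down, at radius r is drawn at 1 + k1 r^2 times it, then the intrinsics apply), "R" (3x3) and "t" (3): a world point X has camera coordinates R X + t. Camera axes: x right, y down, z forward; pixel columns grow to the right and rows downward; lengths in m; the calibration is good to about 2 mm. A picture is of the moment at which its call begins. There is no depth.
- order.hand_in(): hands the job in; it is judged then, once.
The state is a dict: "clock": time; "q": joint angles; "joint_velocities": joint speeds; "joint_torque": joint torques, N m; "eef_pos": TCP position; "tcp_rot": TCP orientation; "wrist_force": force on the tool from outside, world axes, zero at the start; "wrist_torque": the same for the moment, N m; "grip_width": opening from 0.0 (shut) to 1.0 (fully open); "gripper_force": force on a finger pad.
Only numpy, scipy, OpenCV 4.12 (cv2) and the standard library are available. Lean on these libraries where they do the work, as an engineer would, in place of code of your own. Each camera call takes 0.05 s, during which the arm holds its last target. There are 200 camera calls.

## Working session

There is one attempt and no reset: what is moved stays moved. The work goes in short steps, Python scripts to look and compute and a tool call to move; the robot and the scene stay as the last step left them, time stands still between calls to the robot, and variables do not carry over. Pictures are saved under pics/ and viewed, at most 10 in all, crops included, and the job is handed in when it is done.

Besides the shell and the picture viewer there is one more tool, called as a command line: name --pt "numbers of a row" for each row, then --argument value for the rest. servo_tool: Moves the arm, as the interface text tells. Its arguments: {"type":"object","properties":{"commands":{"type":"array"},"fingers":{"type":"number"},"squeeze":{"type":"number"}},"required":["commands"]}

```bash
ls; mkdir -p pics; cat > h.py <<'E'
import numpy as np, cv2
from workcell import telemetry, cams, order, env
def snap(n,f=None):
    im=cams.get_image(n); 
    np.savez(f'{n}.npz',**im)
    if f: cv2.imwrite(f'pics/{f}.png',cv2.cvtColor(im['pixels'],cv2.COLOR_RGB2BGR))
    return im
def load(n): return dict(np.load(f'{n}.npz'))
def proj(im,X):
    X=np.atleast_2d(X); c=X@im['R'].T+im['t']; s=c[:,:2]/c[:,2:]; s=s*(1+im['k1']*(s**2).sum(1,keepdims=True))
    return s@im['K'][:2,:2].T+im['K'][:2,2]
def ray(im,p):
    d=(np.array(p,float)-im['K'][:2,2])/np.diag(im['K'])[:2]; s=d.copy()
    for _ in range(20): s=d/(1+im['k1']*(s@s))
    v=im['R'].T@np.r_[s,1]; return -im['R'].T@im['t'], v/np.linalg.norm(v)
def atz(im,p,z):
    o,v=ray(im,p); return o+v*(z-o[2])/v[2]
def tri(l):
    A=np.zeros((3,3));b=np.zeros(3)
    for im,p in l:
        o,v=ray(im,p);P=np.eye(3)-np.outer(v,v);A+=P;b+=P@o
    return np.linalg.solve(A,b)
def crop(im,f,x0,y0,x1,y1,s):
    c=cv2.cvtColor(im['pixels'],cv2.COLOR_RGB2BGR)[y0:y1,x0:x1]
    cv2.imwrite(f'pics/{f}.png',cv2.resize(c,None,fx=s,fy=s,interpolation=cv2.INTER_CUBIC))
E
python3 - <<'E'
from h import *
a=snap('top','top0');b=snap('side','side0');print(telemetry.read_state(),env.grip_point_offset)
c=np.vstack([a['pixels'],b['pixels']]); 
for i in (a,b): print(-i['R'].T@i['t'],i['R'][2],i['K'][0,0],i['k1'])
E
```

```text
pics
{'clock': 0.1, 'q': array([-9.66327684e-01,  4.07610322e-02,  8.39066923e-02, -4.06876501e-04,
       -1.61550595e+00, -3.33747472e-01]), 'joint_velocities': array([ 3.55833972e-04, -8.17149548e-06,  2.24395839e-03,  1.51542911e-03,
       -2.32121748e-04,  3.71394959e-04]), 'joint_torque': array([-4.40741467e-03, -3.69346297e+01,  3.48281372e+01,  6.95170373e+00,
       -4.44641802e-03,  8.65906856e-06]), 'eef_pos': array([ 0.16047275, -0.57783258,  0.23037155]), 'tcp_rot': array([-1.72241513e-04, -1.34956415e-01,  9.90851206e-01,  7.89391256e-04]), 'wrist_force': array([ 0.53783477, -0.24526848,  0.14753719]), 'wrist_torque': array([-0.02661102,  0.02184423,  0.00856027]), 'gripper_force': 0.0, 'grip_width': 0.9994535379996596} 0.0187
[0.37835556 0.01761807 1.37359547] [ 0.07493442 -0.02174137 -0.99695143] 455.8471906453511 0.039227266213838846
[ 0.17880571 -0.95454565  1.08755853] [ 0.22489701  0.67474276 -0.70295344] 411.85653977209495 -0.10446643957123763
```

View pics/top0.png

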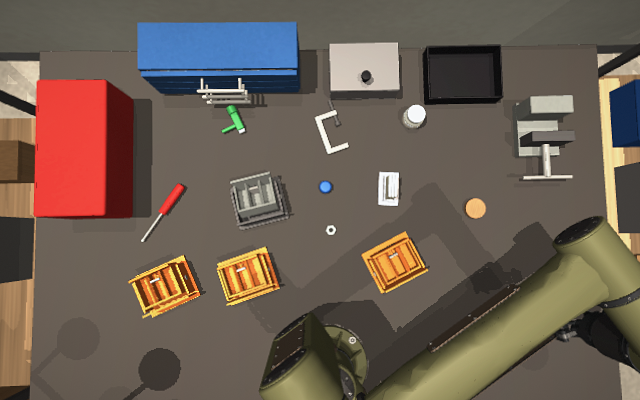

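View pics/side0.png

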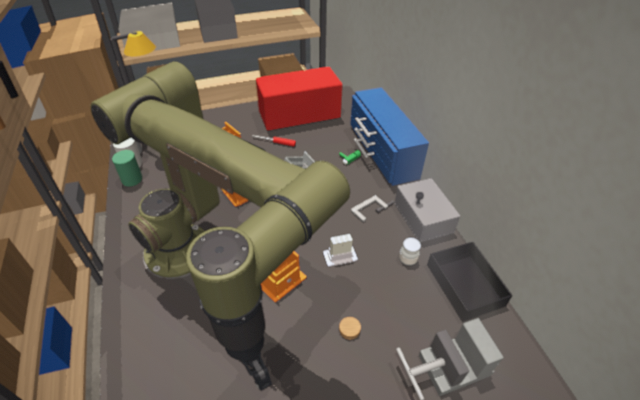

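The grey drawer carrier is at top px (259,200); the orange look-alikes are at (165,287), (248,277) and (395,263). Grey is the one named in the task, so I leave the orange ones alone. The rack with the white plates is at (388,189). I'll enlarge both to confirm.

```bash
python3 - <<'E'
from h import *
a=load('top')
crop(a,'c1',220,160,300,240,7)
crop(a,'c2',358,160,418,220,9)
x=[cv2.imread(f'pics/{f}.png') for f in('c1','c2')]
cv2.imwrite('pics/c12.png',np.hstack([cv2.resize(x[0],(400,400)),cv2.resize(x[1],(400,400))]))
E
```

```text
(no output)
```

View pics/c12.png

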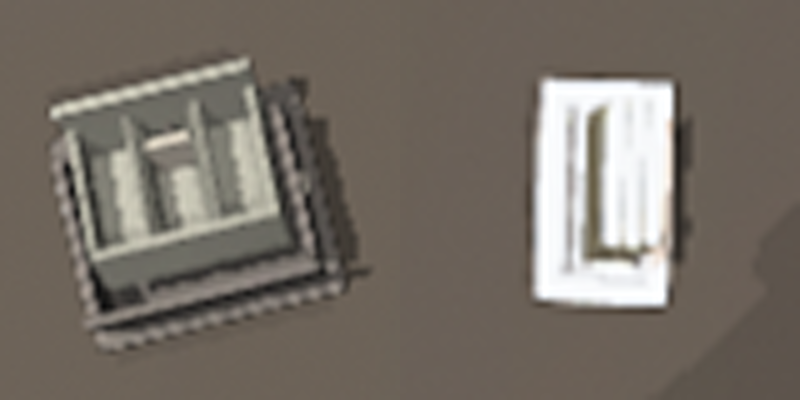

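```bash
python3 - <<'E'
from h import *
a=load('top')
R=lambda u,v:(358+(u-400)/6.667,160+v/6.667)
L=lambda u,v:(220+u/5,160+v/5)
P=np.array([atz(a,R(*p),0.006) for p in [(540,78),(675,80),(667,305),(532,300)]]);print(P,P.mean(0))
for p,z in [((52,112),.1),((248,62),.1),((98,250),.08),((280,212),.08),((95,345),.005),((345,285),.005),((90,325),.088),((315,270),.088),((167,140),.08)]: print(p,atz(a,L(*p),z))
from workcell import telemetry
w=snap('wrist');print(-w['R'].T@w['t'],w['R'],w['K'],telemetry.read_state()['clock'])
from scipy.spatial.transform import Rotation as Ro
s=telemetry.read_state();print(Ro.from_quat(s['tcp_rot'],scalar_first=True).as_matrix(),s['eef_pos'])
E
```

```text
[[ 0.56108092 -0.16498429  0.006     ]
 [ 0.55898164 -0.22636185  0.006     ]
 [ 0.45669458 -0.21938695  0.006     ]
 [ 0.46017991 -0.15838876  0.006     ]] [ 0.50923426 -0.19228046  0.006     ]
(52, 112) [0.52609901 0.26456252 0.1       ]
(248, 62) [0.5522704  0.15522961 0.1       ]
(98, 250) [0.44950664 0.24306151 0.08      ]
(280, 212) [0.46896723 0.14032275 0.08      ]
(95, 345) [0.39699607 0.25824797 0.005     ]
(345, 285) [0.42959943 0.10916047 0.005     ]
(90, 325) [0.40710447 0.24637257 0.088     ]
(315, 270) [0.43528699 0.12033389 0.088     ]
(167, 140) [0.51122646 0.20372868 0.08      ]
[ 0.08092787 -0.60016282  0.37328376] [[-2.67901602e-01  9.63445826e-01  9.33582728e-04]
 [ 9.13399027e-01  2.53676797e-01  3.18355619e-01]
 [ 3.06481564e-01  8.61407140e-02 -9.47970900e-01]] [[348.53647299   0.         318.42403204]
 [  0.         348.53647299 203.44637137]
 [  0.           0.           1.        ]] 0.15
[[-9.63569770e-01 -2.67456778e-01 -4.13837229e-04]
 [-2.67457091e-01  9.63568943e-01  1.26334332e-03]
 [ 6.08709677e-05  1.32800313e-03 -9.99999116e-01]] [ 0.16050931 -0.57788802  0.23051267]
```

Crop: the grey drawer has three pockets, with the keeper bright at crop (167,140) on the far (+x) side. The rack holds three white plates standing with faces along y. Next I move over the rack.

servo_tool --pt "-4.9 3.1 0 0 0 0" --pt "-4.9 3.1 0 0 0 0" --pt "-4.9 3.1 0 0 0 0" --pt "-4.9 3.1 0 0 0 0" --pt "-4.9 3.1 0 0 0 0" --fingers 8.5

```text
clock: 0.78
eef_pos: [0.356, -0.3616, 0.2311]
tcp_rot: [0.0, -0.135, 0.991, 0.0]
wrist_force: [0.3, 0.3, -0.6]
grip_width: 0.998
gripper_force: 0.0
```

servo_tool --pt "-4.9 3.1 0.7 0 0 0" --pt "-4.9 3.1 0.7 0 0 0" --pt "-4.9 3.1 0.7 0 0 0" --pt "-4.9 3.1 0.7 0 0 0.167" --pt "0 0 0 0 0 0.168"

```text
clock: 1.4
eef_pos: [0.5121, -0.1882, 0.2012]
tcp_rot: [-0.002, 0.033, 0.999, 0.0]
wrist_force: [-0.4, -1.1, -0.2]
grip_width: 0.999
gripper_force: 0.0
```

servo_tool --pt "0 0 0 0 0 0" --pt "0 0 0 0 0 0"

```text
clock: 1.65
eef_pos: [0.5106, -0.1917, 0.2034]
tcp_rot: [0.0, 0.031, 1.0, 0.0]
wrist_force: [1.2, -0.1, 0.7]
grip_width: 0.998
gripper_force: 0.0
```

```bash
python3 - <<'E'
from h import *
s=telemetry.read_state();print(s['clock'],s['eef_pos'],s['tcp_rot'],s['q'])
a=snap('wrist','w1')
E
```

```text
1.65 [ 0.51056423 -0.19173184  0.20342727] [8.46264149e-05 3.08307204e-02 9.99524617e-01 1.09501330e-05] [ 9.34529925e-03 -1.06998966e-01 -1.09325354e-01 -1.50837341e-05
 -1.56829994e+00 -1.64181280e+00]
```

View pics/w1.png

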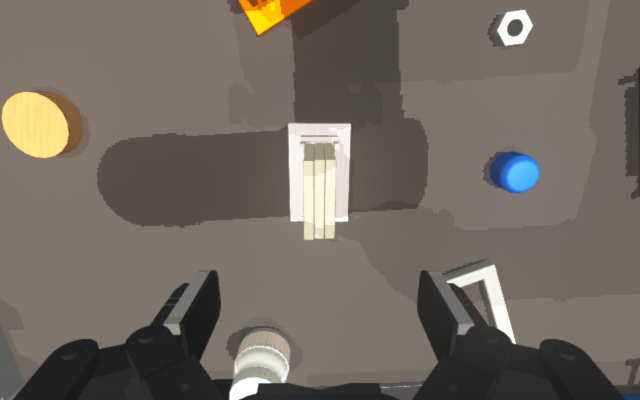

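Wrist view: the pile stands at px (303–336, 143–239) in the white rack. I'll enlarge it for an exact reading.

```bash
python3 - <<'E'
from h import *
a=load('wrist'); crop(a,'w1c',280,115,360,250,4.4)
o=-a['R'].T@a['t'];print(o)
def mk(c,yaw):
    M=np.array([[np.cos(yaw),-np.sin(yaw)],[np.sin(yaw),np.cos(yaw)]])
    f=lambda x,y,z:np.r_[np.array(c)+M@[x,y],z]
    return np.array([f(sx*.032,sy*.0123,.092) for sx in(-1,1) for sy in(-1,1)]+[f(sx*.05,sy*.03,.004) for sx in(-1,1) for sy in(-1,1)])
print(proj(a,mk((.509,-.192),-.065)).round(1))
E
```

```text
[ 0.42806538 -0.18690502  0.34629483]
[[301.9 156.5]
 [335.3 156.6]
 [302.8 236.3]
 [333.7 236.4]
 [287.4 120.3]
 [349.9 120.5]
 [289.7 217.7]
 [346.8 218. ]]
```

View pics/w1c.png

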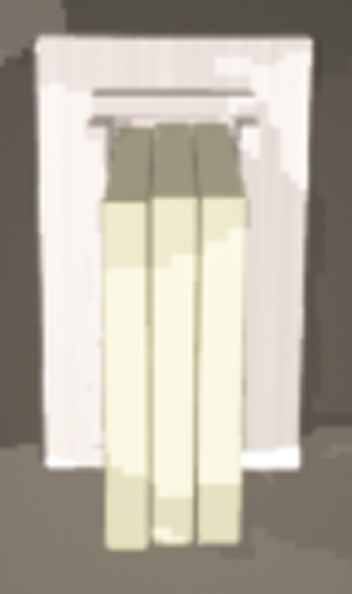

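servo_tool --pt "0 0.1 5 0 0 0" --pt "0 0 5 0 0 0" --pt "0 0 3.5 0 0 0" --pt "0 0 1.4 0 0 0" --pt "0 0 0 0 0 0" --fingers 5

```text
clock: 2.33
eef_pos: [0.5107, -0.1908, 0.0544]
tcp_rot: [-0.0, 0.032, 0.999, -0.0]
wrist_force: [-0.1, -0.6, 0.3]
grip_width: 0.582
gripper_force: 0.0
```

servo_tool --pt "0 0 0 0 0 0" --pt "0 0 0 0 0 0" --pt "0 0 0 0 0 0" --pt "0 0 0 0 0 0" --fingers 1.5 --squeeze 90

```text
clock: 2.82
eef_pos: [0.5121, -0.1907, 0.0566]
tcp_rot: [0.002, 0.032, 0.999, -0.001]
wrist_force: [-0.5, 0.2, 6.0]
grip_width: 0.265
gripper_force: 89.1
```

servo_tool --pt "0 0 -0.5 0 0 0" --pt "0 0 -1 0 0 0" --pt "0 0 -4 0 0 0" --pt "0 0 -6 0 0 0" --pt "0 0 -6 0 0 0"

```text
clock: 3.45
eef_pos: [0.5104, -0.1902, 0.2311]
tcp_rot: [-0.0, 0.032, 0.999, 0.0]
wrist_force: [0.9, 0.8, -2.1]
grip_width: 0.268
gripper_force: 88.7
```

servo_tool --pt "0 5.5 -0.5 0 0 0" --pt "0 5.5 0 0 0 0" --pt "0 5.5 0 0 0 0" --pt "0 5.5 0 0 0 0" --pt "0 5.5 0 0 0 0"

```text
clock: 4.08
eef_pos: [0.5281, 0.086, 0.2346]
tcp_rot: [-0.0, 0.032, 0.999, 0.0]
wrist_force: [0.6, -0.2, -3.3]
grip_width: 0.264
gripper_force: 89.1
```

servo_tool --pt "0 0 0 0 0 0" --pt "0 0 0 0 0 0"

```text
clock: 4.32
eef_pos: [0.5283, 0.0842, 0.2343]
tcp_rot: [-0.0, 0.032, 0.999, -0.0]
wrist_force: [-0.1, -0.4, -2.9]
grip_width: 0.271
gripper_force: 89.3
```

```bash
python3 - <<'E'
from h import *
s=telemetry.read_state();print(s['clock'],s['eef_pos'],s['tcp_rot'],s['q'],s['gripper_force'],s['wrist_force'])
a=snap('wrist','w2')
E
```

```text
4.325 [0.528338   0.08415052 0.23432063] [-2.69216510e-04  3.17095270e-02  9.99497079e-01 -1.52114737e-04] [ 5.34020392e-01 -1.32206835e-01 -7.62898177e-02 -3.18417851e-05
 -1.62733096e+00 -2.16824820e+00] 89.32534575462341 [-0.12154587 -0.3821396  -2.94421058]
```

View pics/w2.png

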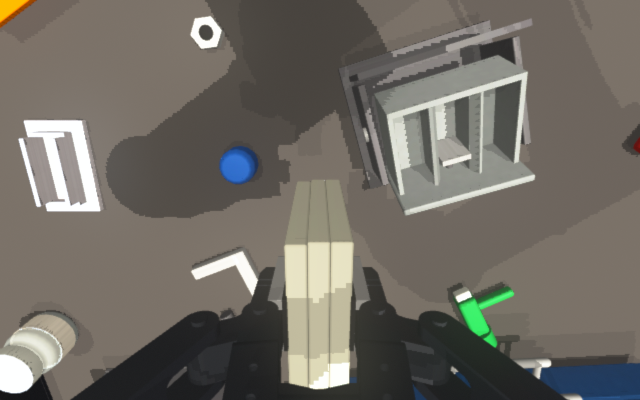

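All three plates are held and the drawer is clearly visible: front edge from about (405,213) to (533,178), keeper near (455,150). Enlarging that area next.

```bash
python3 - <<'E'
from h import *
a=load('wrist'); crop(a,'w2c',335,10,545,225,2.79)
E
```

```text
(no output)
```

View pics/w2c.png

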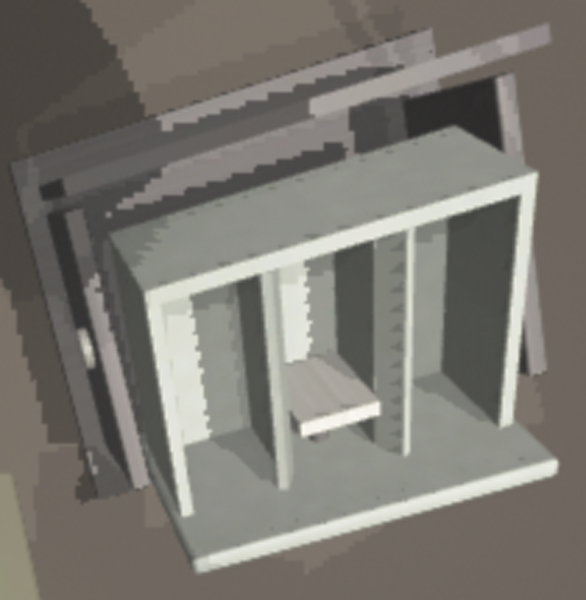

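```bash
cat >> h.py <<'E'
def dr(p,P): # p=(cx,cy,alpha,theta) P: (x,l,z) pocket coords (l: world +y-ish)
    cx,cy,al,th=p; P=np.atleast_2d(np.array(P,float)); x,l,z=P[:,0],P[:,1],P[:,2]+.006
    h=-x*np.cos(th)+z*np.sin(th); zz=.045+z*np.cos(th)+x*np.sin(th)
    return np.c_[cx+h*np.cos(al)-l*np.sin(al), cy+h*np.sin(al)+l*np.cos(al), zz]
def fit(obs,p0=(.476,.198,.234,.38)):
    from scipy.optimize import least_squares
    f=lambda p:np.concatenate([(proj(im,dr(p,P)[0])[0]-np.array(px))*w for im,px,P,w in obs])
    return least_squares(f,p0,loss='soft_l1')
E
python3 - <<'E'
from h import *
a=load('wrist');t=load('top')
W=lambda u,v:(335+u/2.79,10+v/2.79)
L=lambda u,v:(220+u/5,160+v/5)
o=[(a,W(200,572),(-.053,-.057,.060),1),(a,W(557,474),(-.053,.057,.060),1),
(a,W(300,420),(-.024,-.0125,.036),1),(a,W(380,402),(-.024,.0125,.036),1),
(a,W(342,251),(.032,0,.038),np.array([.3,1]))]
ot=[(t,L(52,112),(-.053,.057,.060),1),(t,L(248,62),(-.053,-.057,.060),1)]
for ob in (o,o+ot):
    r=fit(ob);print(r.x.round(4),r.fun.round(1))
p=r.x
E
```

```text
[0.4745 0.198  0.2311 0.4002] [-1.4  0.6 -0.1 -0.1  0.6  0.3  0.3 -1.4  0.   0.1]
[0.4745 0.1978 0.2302 0.3967] [-1.6  0.5 -0.1 -0.1  0.5  0.2  0.1 -1.5 -0.  -0.2 -1.  -2.1 -0.9 -2. ]
```

```bash
python3 - <<'E'
from h import *
from scipy.spatial.transform import Rotation as Ro
a=load('wrist');s=telemetry.read_state()
T=Ro.from_quat(s['tcp_rot'],scalar_first=True).as_matrix();e=s['eef_pos']
for d in(.046,.048): print(d,proj(a,np.array([[.032,sy*.0123,z] for z in(d,d-.084) for sy in(-1,1)])@T.T+e).round(1))
im=a['pixels'][170:260,270:370].astype(int).sum(2)
for x in (25,33,50,60,65): print(x+270,im[:,x][::3])
c=cv2.cvtColor(a['pixels'],cv2.COLOR_RGB2BGR)[165:260,270:370];cv2.imwrite('pics/w2d.png',cv2.resize(c,None,fx=6,fy=6,interpolation=cv2.INTER_CUBIC))
E
```

```text
0.046 [[296.1 181.9]
 [340.1 182. ]
 [280.6 247.7]
 [354.8 247.9]]
0.048 [[296.3 181. ]
 [339.9 181.1]
 [281.2 245.1]
 [354.2 245.3]]
295 [339 339 341 342 341 348 346 388 403 410 409 411 412 410 412 412 416 416
 416 416 419 418 419 418 422 611 655 656 656 656]
303 [341 339 343 341 403 406 407 409 409 409 408 411 410 411 412 415 415 415
 414 417 417 417 418 416 421 612 653 655 656 656]
320 [343 341 341 364 408 408 407 408 410 409 410 411 410 411 412 414 415 415
 415 416 417 419 420 421 564 654 654 654 656 656]
330 [341 341 344 367 406 408 409 409 411 411 412 412 412 412 413 413 412 411
 408 407 403 399 385 367 385 442 434 436 441 441]
335 [342 344 341 364 407 409 408 407 410 408 408 411 411 412 413 415 414 415
 416 417 419 419 419 416 574 654 655 655 655 655]
```

View pics/w2d.png

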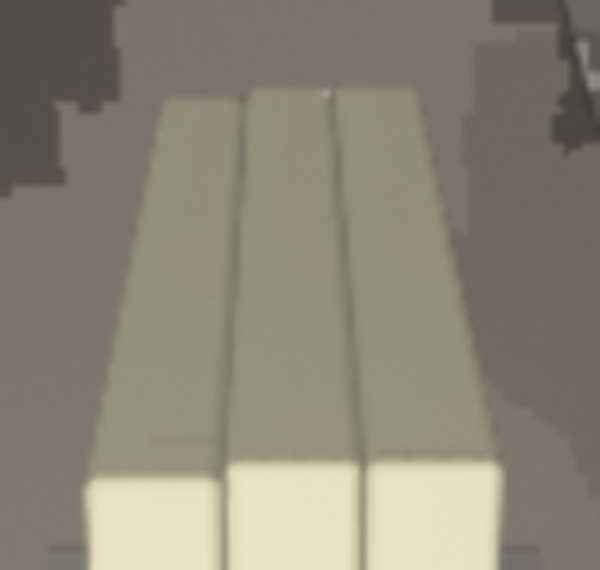

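```bash
cat >> h.py <<'E'
from scipy.spatial.transform import Rotation as Ro
P0=(.4745,.198,.231,.398)
D,XO=.0485,.0005
def target(cx,cz,phi,l=0,p=P0):
    c,s=np.cos(phi),np.sin(phi); cx,cz,l=cx/1e3,cz/1e3,l/1e3
    o=np.array([cx,l,cz])+(.032-XO)*np.array([c,0,s])+D*np.array([-s,0,c])
    w=dr(p,[o,o+[c,0,s],o+[0,1,0],o+[s,0,-c]])
    return w[0],(w[1:]-w[0]).T
def cur(): 
    s=telemetry.read_state(); return s['eef_pos'],Ro.from_quat(s['tcp_rot'],scalar_first=True).as_matrix()
def rows(start,end,n):
    (p0,R0),(p1,R1)=start,end; rv=Ro.from_matrix(R0.T@R1).as_rotvec()
    out=[];p,R=p0,R0
    for i in range(1,n+1):
        q=p0+(p1-p0)*i/n; out.append(np.r_[R.T@(q-p)*100,rv/n].round(3).tolist()); p=q;R=R@Ro.from_rotvec(rv/n).as_matrix()
    return out
def where(p=P0): # current plate pose in pocket coordinates (mm): cx,cz,phi,l
    e,R=cur(); cx,cy,al,th=p; f=np.array([np.cos(al),np.sin(al),0]);u=np.array([0,0,1.]);l=np.array([-f[1],f[0],0])
    xb=-f*np.cos(th)+u*np.sin(th); zb=f*np.sin(th)+u*np.cos(th); B=np.array([xb,l,zb])
    o=e-dr(p,[0,0,0])[0]; C=B@(o-R[:,0]*(.032-XO)+R[:,2]*D); X=B@R[:,0]
    return np.r_[C*1e3,np.arctan2(X[2],X[0]),X[1]].round(3)
E
python3 - <<'E'
from h import *
A=target(-18,80,.3);print(A, where())
hi=(A[0]+[0,0,.06],A[1])
for r in rows(cur(),hi,7): print(r)
print()
for r in rows(hi,A,1): print(r)
E
```

```text
(array([0.52994879, 0.21104147, 0.1747036 ]), array([[-0.74577912, -0.22895108, -0.62561563],
       [-0.17540608,  0.97343793, -0.14714381],
       [ 0.64268672,  0.        , -0.76612909]])) [   2.626 -132.924  145.812   -0.398    0.291]
[0.096, 1.819, -0.004, 0.015, 0.099, -0.041]
[0.023, 1.821, -0.024, 0.015, 0.099, -0.041]
[-0.047, 1.82, -0.052, 0.015, 0.099, -0.041]
[-0.113, 1.816, -0.087, 0.015, 0.099, -0.041]
[-0.176, 1.808, -0.128, 0.015, 0.099, -0.041]
[-0.234, 1.798, -0.175, 0.015, 0.099, -0.041]
[-0.287, 1.784, -0.227, 0.015, 0.099, -0.041]

[-3.856, 0.0, 4.597, 0.0, 0.0, 0.0]
```

servo_tool --pt "0.1 1.82 0 0.015 0.1 -0.041" --pt "0 1.82 0 0.015 0.1 -0.041" --pt "0 1.82 0 0.015 0.1 -0.041" --pt "-0.1 1.82 -0.1 0.015 0.1 -0.041"

```text
clock: 4.88
eef_pos: [0.5294, 0.1561, 0.2344]
tcp_rot: [-0.2, -0.05, 0.978, -0.023]
wrist_force: [-0.2, -0.2, -2.9]
grip_width: 0.268
gripper_force: 89.5
```

servo_tool --pt "-0.2 1.8 -0.1 0.015 0.1 -0.041" --pt "-0.2 1.8 -0.2 0.015 0.1 -0.041" --pt "-0.3 1.8 -0.2 0.015 0.1 -0.041" --pt "0 0 0 0 0 0" --pt "0 0 0 0 0 0"

```text
clock: 5.5
eef_pos: [0.5299, 0.2106, 0.2339]
tcp_rot: [-0.342, -0.109, 0.932, -0.04]
wrist_force: [-0.6, -0.8, -2.0]
grip_width: 0.268
gripper_force: 89.7
```

```bash
python3 - <<'E'
from h import *
s=telemetry.read_state();print(s['clock'],s['q'].round(2));print(where())
for r in rows(cur(),target(-18,80,.3),2): print(r)
a=snap('wrist','w3')
E
```

```text
5.5 [ 0.58  0.57  0.69 -0.31 -2.34 -2.05]
[ 5.38300e+00 -4.73000e-01  1.34402e+02  3.06000e-01 -2.00000e-03]
[-1.92, 0.023, 2.251, -0.001, -0.003, 0.001]
[-1.913, 0.023, 2.257, -0.001, -0.003, 0.001]
```

View pics/w3.png

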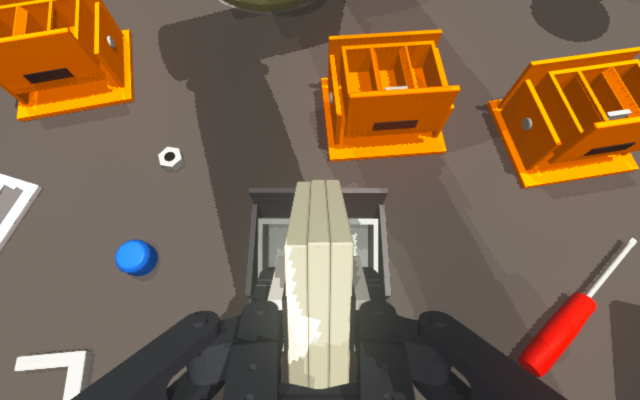

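The pile (centre px 319.5) lines up with the drawer's back wall (262–378, centre 320) and yaw is square. Descending.

servo_tool --pt "-1.9 0.02 2.25 0 0 0" --pt "-1.9 0.02 2.25 0 0 0" --pt "0 0 0 0 0 0" --pt "0 0 0 0 0 0"

```text
clock: 6.05
eef_pos: [0.5293, 0.2115, 0.1773]
tcp_rot: [-0.341, -0.11, 0.933, -0.04]
wrist_force: [-0.3, 0.2, -2.0]
grip_width: 0.265
gripper_force: 89.7
```

```bash
python3 - <<'E'
from h import *
print(where());T=[target(-21,40,.3),target(-21,26,.3),target(-33.5,26,.3)]
print(rows(cur(),T[0],2));print(rows(T[0],T[1],2));print(rows(T[1],T[2],2))
E
```

```text
[-1.6333e+01  6.4700e-01  8.2141e+01  3.0400e-01 -3.0000e-03]
[[-0.844, -0.031, 1.947, -0.001, -0.002, 0.002], [-0.84, -0.031, 1.948, -0.001, -0.002, 0.002]]
[[-0.207, 0.0, 0.669, 0.0, -0.0, -0.0], [-0.207, 0.0, 0.669, 0.0, -0.0, -0.0]]
[[-0.597, -0.0, -0.185, 0.0, 0.0, 0.0], [-0.597, -0.0, -0.185, 0.0, 0.0, 0.0]]
```

servo_tool --pt "-0.84 -0.03 1.95 0 0 0" --pt "-0.84 -0.03 1.95 0 0 0" --pt "0 0 0 0 0 0" --pt "0 0 0 0 0 0"

```text
clock: 6.55
eef_pos: [0.5176, 0.2086, 0.1363]
tcp_rot: [-0.342, -0.11, 0.933, -0.04]
wrist_force: [-0.2, 0.1, -2.1]
grip_width: 0.271
gripper_force: 89.7
```

```bash
python3 - <<'E'
from h import *
s=telemetry.read_state()
print(where(),s['wrist_force'],rows(cur(),target(-21,26,.3),2))
t=snap('top'); sd=snap('side')
# predicted pixel sites
for n,im in(('top',t),('side',sd)): print(n,proj(im,dr(P0,[(-.024,0,.036),(-.053,.057,.06),(-.053,-.057,.06)])).round(0).tolist(), proj(im,cur()[0]).round())
c=[cv2.resize(cv2.cvtColor(t['pixels'],cv2.COLOR_RGB2BGR)[160:240,220:300],(400,400),interpolation=cv2.INTER_CUBIC),cv2.resize(cv2.cvtColor(sd['pixels'],cv2.COLOR_RGB2BGR)[120:200,260:340],(400,400),interpolation=cv2.INTER_CUBIC)]
cv2.imwrite('pics/chk.png',np.hstack(c))
E
```

```text
[-2.1088e+01  4.8900e-01  3.9713e+01  3.0400e-01 -4.0000e-03] [-0.16986456  0.14651577 -2.11809988] [[-0.191, -0.023, 0.662, -0.001, -0.002, 0.002], [-0.19, -0.023, 0.662, -0.001, -0.002, 0.002]]
top [[253.0, 188.0], [229.0, 180.0], [269.0, 170.0]] [[249. 184.]]
side [[304.0, 164.0], [305.0, 151.0], [320.0, 167.0]] [[305. 151.]]
```

servo_tool --pt "-0.19 -0.02 0.66 0 0 0" --pt "-0.19 -0.02 0.66 0 0 0" --pt "0 0 0 0 0 0" --pt "0 0 0 0 0 0"

```text
clock: 7.15
eef_pos: [0.5112, 0.2068, 0.1215]
tcp_rot: [-0.343, -0.11, 0.932, -0.04]
wrist_force: [-1.4, -0.9, -1.8]
grip_width: 0.27
gripper_force: 89.6
```

```bash
python3 - <<'E'
from h import *
s=telemetry.read_state()
print(where(),s['wrist_force'],s['wrist_torque'],rows(cur(),target(-33.5,25,.3),3))
E
```

```text
[-2.0436e+01  2.1100e-01  2.3340e+01  3.0800e-01 -4.0000e-03] [-1.3830811  -0.85633975 -1.76233424] [ 0.35400783 -1.72202016  0.07001669] [[-0.385, -0.009, -0.176, -0.001, -0.003, 0.001], [-0.385, -0.008, -0.175, -0.001, -0.003, 0.001], [-0.386, -0.008, -0.174, -0.001, -0.003, 0.001]]
```

servo_tool --pt "-0.39 0 -0.18 0 0 0" --pt "-0.39 0 -0.18 0 0 0" --pt "-0.39 0 -0.18 0 0 0" --pt "0 0 0 0 0 0" --pt "0 0 0 0 0 0"

```text
clock: 7.78
eef_pos: [0.5235, 0.2098, 0.1181]
tcp_rot: [-0.343, -0.11, 0.932, -0.04]
wrist_force: [-3.8, 0.5, -2.2]
grip_width: 0.266
gripper_force: 89.4
```

```bash
python3 - <<'E'
from h import *
s=telemetry.read_state()
T=[target(-35,23,.15),target(-35,18,0)]
print(where(),s['wrist_force'],s['wrist_torque'],rows(cur(),T[0],2),rows(T[0],T[1],2))
t=snap('top');a=load('top')
E
```

```text
[-3.3454e+01  2.5100e-01  2.5149e+01  3.0700e-01 -4.0000e-03] [-3.77566666  0.54345983 -2.15894724] [ 0.30043909 -1.04638308 -0.06289735] [[0.255, -0.011, 0.356, -0.001, -0.079, 0.002], [0.282, -0.012, 0.335, -0.001, -0.079, 0.002]] [[0.307, -0.0, 0.51, 0.0, -0.075, 0.0], [0.345, 0.0, 0.485, 0.0, -0.075, 0.0]]
```

servo_tool --pt "0.25 -0.01 0.35 0 -0.079 0.002" --pt "0.28 -0.01 0.34 0 -0.079 0.002" --pt "0 0 0 0 0 0" --pt "0 0 0 0 0 0"

```text
clock: 8.32
eef_pos: [0.5155, 0.2076, 0.1169]
tcp_rot: [-0.268, -0.111, 0.956, -0.032]
wrist_force: [-1.9, -0.7, 0.5]
grip_width: 0.264
gripper_force: 89.7
```

```bash
python3 - <<'E'
from h import *
s=telemetry.read_state()
T=[target(-35,18,0.0)]
print(where(),s['wrist_force'],s['wrist_torque'],rows(cur(),T[0],2))
E
```

```text
[-34.913  -0.115  24.004   0.148  -0.   ] [-1.86872908 -0.74195955  0.52011003] [ 0.1082969  -0.5458247  -0.03088978] [[0.292, 0.002, 0.555, -0.001, -0.074, 0.0], [0.333, 0.002, 0.532, -0.001, -0.074, 0.0]]
```

servo_tool --pt "0.29 0 0.5 0 -0.074 0" --pt "0 0 0 0 0 0" --pt "0 0 0 0 0 0"

```text
clock: 8.7
eef_pos: [0.5106, 0.2065, 0.1133]
tcp_rot: [-0.233, -0.112, 0.966, -0.028]
wrist_force: [-1.8, -0.0, 0.7]
grip_width: 0.268
gripper_force: 89.8
```

```bash
python3 - <<'E'
from h import *
s=telemetry.read_state()
T=[target(-35,18,0.0)]
print(where(),s['wrist_force'],s['wrist_torque'],rows(cur(),T[0],1))
E
```

```text
[-35.424  -0.061  20.601   0.076   0.   ] [-1.82793635 -0.02381614  0.67462671] [ 0.1782868  -0.40358907 -0.09496552] [[0.38, -0.002, 0.515, -0.002, -0.076, 0.0]]
```

servo_tool --pt "0.38 0 0.51 0 -0.076 0" --pt "0 0 0.5 0 0 0" --pt "0 0 0.4 0 0 0" --pt "0 0 0 0 0 0" --pt "0 0 0 0 0 0"

```text
clock: 9.32
eef_pos: [0.5011, 0.2043, 0.1012]
tcp_rot: [-0.197, -0.113, 0.974, -0.024]
wrist_force: [-3.6, -0.8, -3.7]
grip_width: 0.268
gripper_force: 89.5
```

```bash
python3 - <<'E'
from h import *
s=telemetry.read_state()
print(where(),s['wrist_force'],s['wrist_torque'],rows(cur(),target(-34.5,3,0.0),2))
E
```

```text
[-3.485e+01 -5.700e-02  7.843e+00  2.000e-03  0.000e+00] [-3.58149493 -0.77783092 -3.72418764] [ 0.08840784 -0.07465212 -0.06643116] [[0.021, -0.002, 0.245, -0.001, -0.001, -0.0], [0.021, -0.002, 0.245, -0.001, -0.001, -0.0]]
```

servo_tool --pt "0 0 0.25 0 0 0" --pt "0 0 0.25 0 0 0" --pt "0 0 0 0 0 0" --pt "0 0 0 0 0 0"

```text
clock: 9.82
eef_pos: [0.4995, 0.2038, 0.0975]
tcp_rot: [-0.196, -0.113, 0.974, -0.024]
wrist_force: [-3.5, -0.9, -1.6]
grip_width: 0.269
gripper_force: 89.7
```

servo_tool --pt "0 0 0.15 0 0 0" --pt "0 0 0 0 0 0" --pt "0 0 0 0 0 0"

```text
clock: 10.2
eef_pos: [0.499, 0.2038, 0.0962]
tcp_rot: [-0.196, -0.113, 0.974, -0.024]
wrist_force: [-3.0, -0.3, -0.3]
grip_width: 0.268
gripper_force: 89.8
```

```bash
python3 - <<'E'
from h import *
s=telemetry.read_state()
print(where(),s['wrist_force'],s['wrist_torque'])
E
```

```text
[-3.4879e+01 -8.0000e-02  2.4700e+00 -1.0000e-03 -0.0000e+00] [-3.00661276 -0.34201068 -0.30449705] [ 0.07181189 -0.21421634 -0.07007078]
```

servo_tool --pt "0 0 0.12 0 0 0" --pt "0 0 0 0 0 0" --pt "0 0 0 0 0 0"

```text
clock: 10.58
eef_pos: [0.4985, 0.2037, 0.095]
tcp_rot: [-0.196, -0.113, 0.974, -0.024]
wrist_force: [-2.2, -0.5, -0.5]
grip_width: 0.27
gripper_force: 89.8
```

servo_tool --pt "0 0 0.12 0 0 0" --pt "0 0 0 0 0 0" --pt "0 0 0 0 0 0"

```text
clock: 10.95
eef_pos: [0.4985, 0.2036, 0.0947]
tcp_rot: [-0.195, -0.113, 0.974, -0.024]
wrist_force: [-1.5, 0.9, 5.3]
grip_width: 0.268
gripper_force: 90.6
```

```bash
python3 - <<'E'
from h import *
s=telemetry.read_state()
print(where(),s['wrist_force'],s['wrist_torque'])
E
```

```text
[-3.5058e+01 -8.9000e-02  9.4200e-01 -2.0000e-03 -0.0000e+00] [-1.53519231  0.93281734  5.34262781] [ 0.15007421  0.22654884 -0.1531042 ]
```

servo_tool --pt "0.2 0 0 0 0 0" --pt "0 0 0 0 0 0" --pt "0 0 0 0 0 0"

```text
clock: 11.32
eef_pos: [0.4975, 0.2034, 0.0953]
tcp_rot: [-0.194, -0.113, 0.974, -0.023]
wrist_force: [6.3, 0.3, 4.3]
grip_width: 0.266
gripper_force: 90.5
```

servo_tool --pt "0.15 0 0 0 0 0" --pt "0 0 0 0 0 0" --pt "0 0 0 0 0 0"

```text
clock: 11.7
eef_pos: [0.4971, 0.2033, 0.0954]
tcp_rot: [-0.193, -0.113, 0.974, -0.023]
wrist_force: [8.4, 1.0, 0.2]
grip_width: 0.272
gripper_force: 90.3
```

```bash
python3 - <<'E'
from h import *
s=telemetry.read_state()
print(where(),s['wrist_force'],s['wrist_torque'])
E
```

```text
[-3.3629e+01 -7.8000e-02  1.1500e+00 -6.0000e-03  0.0000e+00] [8.40733262 1.02076758 0.2195543 ] [ 0.6569058  -3.93236431  0.09973007]
```

servo_tool --pt "-0.12 0 0 0 0 0" --pt "0 0 0 0 0 0" --squeeze 20

```text
clock: 11.95
eef_pos: [0.4972, 0.2033, 0.0952]
tcp_rot: [-0.194, -0.113, 0.974, -0.023]
wrist_force: [6.2, 1.2, 3.5]
grip_width: 0.266
gripper_force: 90.8
```

servo_tool --pt "0 0 0 0 0 0" --pt "0 0 0 0 0 0" --pt "0 0 0 0 0 0" --pt "0 0 0 0 0 0" --fingers 3.6

```text
clock: 12.45
eef_pos: [0.4958, 0.203, 0.0946]
tcp_rot: [-0.196, -0.113, 0.974, -0.024]
wrist_force: [0.3, 0.3, 0.0]
grip_width: 0.423
gripper_force: 0.0
```

```bash
python3 - <<'E'
from h import *
s=telemetry.read_state()
print(where(),s['wrist_force'],s['wrist_torque'],s['q'].round(2))
E
```

```text
[-32.47   -0.115  -0.232  -0.     -0.   ] [0.29725175 0.29200429 0.01997717] [ 0.25819574 -1.06701041 -0.03743878] [ 0.65  0.26  0.09 -0.16 -1.76 -1.99]
```

servo_tool --pt "0 0 -1 0 0 0" --pt "0 0 -3 0 0 0" --pt "0 0 -4 0 0 0" --pt "0 0 -4 0 0 0" --pt "0 0 -2 0 0 0"

```text
clock: 13.08
eef_pos: [0.5499, 0.2158, 0.227]
tcp_rot: [-0.194, -0.113, 0.974, -0.023]
wrist_force: [-0.3, -0.4, 0.2]
grip_width: 0.422
gripper_force: 0.0
```

servo_tool --pt "0 0 0 0 0 0" --pt "0 0 0 0 0 0" --fingers 3

```text
clock: 13.32
eef_pos: [0.5483, 0.2157, 0.2229]
tcp_rot: [-0.197, -0.113, 0.974, -0.024]
wrist_force: [-0.5, 0.4, -0.2]
grip_width: 0.35
gripper_force: 0.0
```

```bash
python3 - <<'E'
from h import *
a=snap('wrist');t=snap('top');s=telemetry.read_state();print(s['clock'],s['eef_pos'],s['tcp_rot'])
pts=[(.032,0,.038),(-.024,0,.036),(-.053,.057,.06),(-.053,-.057,.06)]
pl=[(sx*.032,sy*.0123,.084) for sx in(-1,1) for sy in(-1,1)]
print('wrist',proj(a,dr(P0,pts)).round(0).tolist(),proj(a,dr(P0,pl)).round(0).tolist())
print('top',proj(t,dr(P0,pts)).round(0).tolist(),proj(t,dr(P0,pl)).round(0).tolist())
wc=cv2.cvtColor(a['pixels'],cv2.COLOR_RGB2BGR)[110:370,180:460];tc=cv2.cvtColor(t['pixels'],cv2.COLOR_RGB2BGR)[150:230,215:301]
c=cv2.resize(wc,(560,520),interpolation=cv2.INTER_CUBIC)
d=cv2.resize(tc,(240,223),interpolation=cv2.INTER_CUBIC)
o=np.zeros((520,800,3),np.uint8);o[:,:560]=c;o[:223,560:]=d
cv2.imwrite('pics/v10.png',o)
E
```

```text
13.425 [0.54812232 0.21559869 0.22278148] [-0.19687318 -0.11326903  0.97356883 -0.02397515]
wrist [[319.0, 149.0], [319.0, 211.0], [385.0, 252.0], [252.0, 252.0]] [[303.0, 242.0], [334.0, 242.0], [301.0, 160.0], [336.0, 160.0]]
top [[256.0, 205.0], [253.0, 188.0], [229.0, 180.0], [269.0, 170.0]] [[253.0, 176.0], [244.0, 179.0], [256.0, 196.0], [247.0, 198.0]]
```

View pics/v10.png

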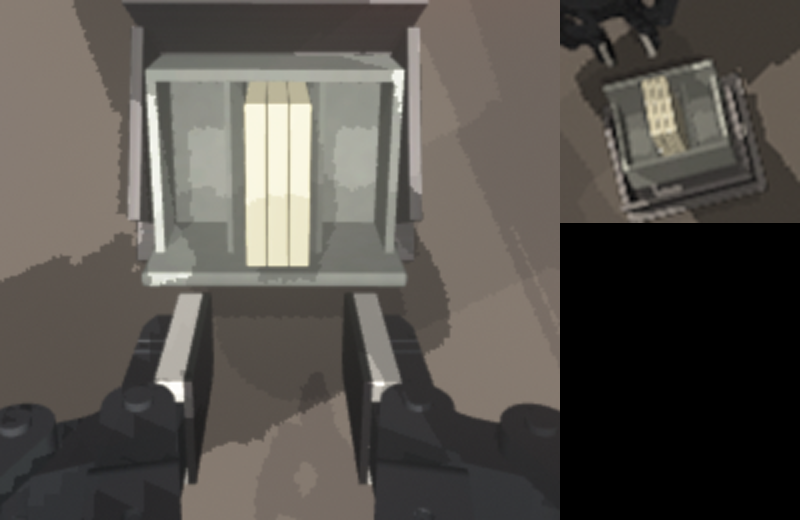

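The crop shows all three plates side by side, near-end top edges flush at (244–310, 103) and far ends at y≈266. That is within about 1 px of the predicted fully-home pose, and the drawer tilt is unchanged (front edge y≈286). Next is shutting the drawer.

```bash
cat >> h.py <<'E'
def hz(h,z,tilt=.398,p=P0):
    al=p[2];f=np.array([np.cos(al),np.sin(al),0]);R=target(0,0,tilt-p[3])[1]
    return np.array([p[0],p[1],0])+f*h+[0,0,z],R
def cz():
    e,R=cur();al=P0[2];d=e[:2]-P0[:2];return (d@[np.cos(al),np.sin(al)]).round(4),(d@[-np.sin(al),np.cos(al)]).round(4),e[2].round(4)
E
python3 - <<'E'
from h import *
print(cz());b=hz(.165,.223);c=hz(.0926,.0612);d=hz(.079,.067);e=hz(.063,.092)
for x in (rows(cur(),b,2),rows(b,c,3),rows(c,d,1),rows(d,e,3)): print(x)
E
```

```text
(np.float64(0.0757), np.float64(0.0003), np.float64(0.2228))
[[-4.11, -0.019, -1.746, -0.001, -0.001, 0.0], [-4.111, -0.016, -1.743, -0.001, -0.001, 0.0]]
[[0.134, -0.0, 5.907, 0.0, 0.0, 0.0], [0.134, -0.0, 5.907, 0.0, 0.0, 0.0], [0.134, -0.0, 5.907, 0.0, 0.0, 0.0]]
[[1.478, 0.0, -0.008, 0.0, 0.0, 0.0]]
[[0.815, 0.0, -0.561, 0.0, 0.0, 0.0], [0.815, -0.0, -0.561, 0.0, 0.0, 0.0], [0.815, 0.0, -0.561, 0.0, 0.0, 0.0]]
```

servo_tool --pt "-4.1 0 -1.75 0 0 0" --pt "-4.1 0 -1.75 0 0 0" --pt "0 0 0 0 0 0" --pt "0 0 0 0 0 0" --fingers 0

```text
clock: 13.92
eef_pos: [0.6352, 0.236, 0.2235]
tcp_rot: [-0.197, -0.113, 0.974, -0.024]
wrist_force: [-0.6, -0.8, 0.0]
grip_width: -0.002
gripper_force: 0.0
```

```bash
python3 - <<'E'
from h import *
print(cz(),cur()[1][:,2]);print(rows(cur(),hz(.0946,.0612),3))
E
```

```text
(np.float64(0.1651), np.float64(0.0003), np.float64(0.2235)) [-0.37761837 -0.09155146 -0.92142428]
[[0.064, 0.007, 5.898, -0.001, -0.0, -0.0], [0.067, 0.002, 5.898, -0.001, -0.0, -0.0], [0.069, -0.003, 5.897, -0.001, -0.0, -0.0]]
```

servo_tool --pt "0.07 0 5.9 0 0 0" --pt "0.07 0 5.9 0 0 0" --pt "0.07 0 5.9 0 0 0" --pt "0 0 0 0 0 0" --pt "0 0 0 0 0 0"

```text
clock: 14.55
eef_pos: [0.568, 0.22, 0.0658]
tcp_rot: [-0.193, -0.114, 0.974, -0.023]
wrist_force: [1.0, 0.3, 2.1]
grip_width: -0.002
gripper_force: 0.0
```

servo_tool --pt "0.75 0 0 0 0 0" --pt "0.7 0 0 0 0 0" --pt "0 0 0 0 0 0"

```text
clock: 14.92
eef_pos: [0.5543, 0.217, 0.0691]
tcp_rot: [-0.195, -0.113, 0.974, -0.023]
wrist_force: [-0.1, 0.7, -0.3]
grip_width: -0.003
gripper_force: 0.0
```

```bash
python3 - <<'E'
from h import *
print(cz(),telemetry.read_state()['wrist_force']);print(rows(cur(),hz(.063,.092),4))
E
```

```text
(np.float64(0.082), np.float64(0.0002), np.float64(0.0691)) [-0.07692625  0.71832478 -0.27796956]
[[0.659, -0.006, -0.345, -0.0, 0.001, 0.0], [0.66, -0.006, -0.344, -0.0, 0.001, 0.0], [0.66, -0.006, -0.344, -0.0, 0.001, 0.0], [0.66, -0.006, -0.343, -0.0, 0.001, 0.0]]
```

servo_tool --pt "0.4 0 -0.2 0 0 0" --pt "0.4 0 -0.2 0 0 0" --pt "0.4 0 -0.2 0 0 0" --pt "0 0 0 0 0 0"

```text
clock: 15.42
eef_pos: [0.5482, 0.2155, 0.0792]
tcp_rot: [-0.192, -0.113, 0.975, -0.023]
wrist_force: [9.1, 2.2, 1.3]
grip_width: 0.001
gripper_force: 4.4
```

servo_tool --pt "0.4 0 -0.25 0 0 0" --pt "0.4 0 -0.25 0 0 0" --pt "0.3 0 -0.2 0 0 0" --pt "0 0 0 0 0 0"

```text
clock: 15.92
eef_pos: [0.5404, 0.2136, 0.0897]
tcp_rot: [-0.193, -0.113, 0.974, -0.023]
wrist_force: [6.7, 2.5, 0.8]
grip_width: 0.001
gripper_force: 3.6
```

```bash
python3 - <<'E'
from h import *
print(cz(),telemetry.read_state()['wrist_force'],cur()[1][:,2])
E
```

```text
(np.float64(0.0678), np.float64(0.0001), np.float64(0.0897)) [6.68352541 2.51936224 0.80995546] [-0.37076665 -0.08832822 -0.92451621]
```

servo_tool --pt "0.25 0 0 0 0 0" --pt "0.25 0 0 0 0 0" --pt "0 0 0 0 0 0"

```text
clock: 16.3
eef_pos: [0.5373, 0.213, 0.093]
tcp_rot: [-0.191, -0.113, 0.975, -0.023]
wrist_force: [11.4, 2.3, 5.5]
grip_width: 0.0
gripper_force: 5.7
```

servo_tool --pt "0.28 0 0.1 0 0 0" --pt "0 0 0 0 0 0"

```text
clock: 16.55
eef_pos: [0.5361, 0.2127, 0.0941]
tcp_rot: [-0.188, -0.113, 0.975, -0.022]
wrist_force: [17.5, 4.0, 6.3]
grip_width: -0.002
gripper_force: 8.7
```

```bash
python3 - <<'E'
from h import *
print(cz(),telemetry.read_state()['wrist_force'],cur()[1][:,2])
E
```

```text
(np.float64(0.0634), np.float64(0.0002), np.float64(0.0941)) [17.5041734   4.02679487  6.32413488] [-0.36255492 -0.08570521 -0.92801323]
```

servo_tool --pt "0.25 0 0.1 0 0 0" --pt "0 0 0 0 0 0" --pt "0 0 0 0 0 0"

```text
clock: 16.92
eef_pos: [0.5359, 0.2127, 0.0942]
tcp_rot: [-0.185, -0.113, 0.976, -0.021]
wrist_force: [26.6, 5.4, 3.8]
grip_width: 0.001
gripper_force: 13.5
```

```bash
python3 - <<'E'
from h import *
print(cz(),telemetry.read_state()['wrist_force'],cur()[1][:,2])
E
```

```text
(np.float64(0.0632), np.float64(0.0002), np.float64(0.0942)) [26.55877923  5.40281762  3.83875069] [-0.35708667 -0.0834513  -0.93033596]
```

The drawer is hard against its stop: force rose to 27 N with no further movement. Backing off to check.

servo_tool --pt "-0.9 0 -0.3 0 0 0" --pt "-3 0 0 0 0 0" --pt "-3 0 0 0 0 0" --pt "0 0 -6 0 0 0" --pt "0 0 -6 0 0 0"

```text
clock: 17.55
eef_pos: [0.6365, 0.2361, 0.1774]
tcp_rot: [-0.198, -0.113, 0.973, -0.025]
wrist_force: [1.2, 1.0, 0.3]
grip_width: -0.0
gripper_force: 0.0
```

servo_tool --pt "5 0 -3 0 0 0" --pt "3 0 0 0 0 0" --pt "0 0 0 0 0 0" --pt "0 0 0 0 0 0"

```text
clock: 18.05
eef_pos: [0.5758, 0.2223, 0.235]
tcp_rot: [-0.197, -0.113, 0.974, -0.024]
wrist_force: [0.1, 1.1, -0.4]
grip_width: 0.005
gripper_force: 0.0
```

```bash
python3 - <<'E'
from h import *
a=snap('wrist','wf');s=telemetry.read_state();print(s['clock'],cz(),s['wrist_force'])
for th in (0,.05,.1):
    p=(*P0[:3],th)
    print(th,'edge',proj(a,dr(p,[(-.053,.057,.06),(-.053,-.057,.06)])).round(1).tolist(),'plates',proj(a,dr(p,[(sx*.032,sy*.0123,.084) for sx in(-1,1) for sy in(-1,1)])).round(1).tolist())
g=a['pixels'].astype(int).sum(2)
# white plate mask
w=(a['pixels'].min(2)>150).astype(np.uint8)
n,lab,st,ce=cv2.connectedComponentsWithStats(w)
print([ (st[i].tolist(),ce[i].round(1).tolist()) for i in range(1,n) if st[i,4]>150])
for x in (265,285,380): 
    col=g[:,x]; d=np.abs(np.diff(col)); print(x,[(int(i),int(col[i]),int(col[i+1])) for i in np.where(d>60)[0]])
E
```

```text
18.1 (np.float64(0.1042), np.float64(0.0003), np.float64(0.2345)) [ 0.12975451  0.04416042 -0.71567855]
0 edge [[387.3, 193.0], [249.8, 192.8]] plates [[302.5, 162.3], [334.6, 162.3], [302.9, 81.1], [334.4, 81.1]]
0.05 edge [[386.8, 197.2], [250.4, 197.0]] plates [[302.5, 168.5], [334.5, 168.5], [302.7, 86.0], [334.5, 86.0]]
0.1 edge [[386.1, 201.2], [251.0, 201.0]] plates [[302.6, 174.5], [334.4, 174.5], [302.6, 91.1], [334.6, 91.1]]
[([143, 32, 26, 24, 360], [155.7, 43.4]), ([0, 70, 24, 73, 937], [7.8, 97.5]), ([248, 83, 136, 111, 5908], [309.4, 141.2]), ([382, 99, 6, 91, 412], [384.2, 143.7]), ([341, 118, 26, 68, 1450], [354.7, 153.4]), ([577, 133, 63, 59, 449], [608.2, 161.6]), ([42, 239, 68, 158, 3024], [85.0, 299.4]), ([301, 257, 14, 50, 555], [308.3, 280.3]), ([323, 257, 14, 43, 490], [329.1, 277.6])]
265 [(85, 310, 200), (97, 201, 317), (98, 317, 516), (103, 514, 346), (104, 346, 261), (185, 251, 348), (186, 348, 649), (187, 649, 710), (192, 716, 647), (193, 647, 444), (194, 444, 290), (213, 328, 251), (223, 272, 340), (229, 341, 264), (317, 201, 138)]
285 [(6, 340, 263), (85, 319, 213), (97, 222, 331), (98, 331, 531), (103, 527, 360), (104, 360, 280), (117, 332, 425), (127, 462, 538), (192, 513, 451), (193, 451, 352), (194, 352, 270)]
380 [(11, 144, 207), (17, 235, 299), (30, 363, 437), (42, 412, 284), (80, 386, 462), (85, 444, 249), (186, 254, 438), (193, 466, 385), (194, 385, 275), (196, 309, 425), (213, 478, 397), (214, 397, 290), (222, 288, 226), (288, 265, 342), (318, 347, 279), (319, 279, 157)]
```

```bash
python3 - <<'E'
from h import *
a=load('wrist');g=a['pixels'].astype(int).sum(2)
for x in (306,318,330):
    c=g[60:200,x];d=np.abs(np.diff(c));print(x,[(int(i)+60,int(c[i]),int(c[i+1])) for i in np.where(d>35)[0]])
r=g[130,290:350];print(r.tolist())
E
```

```text
306 [(60, 309, 357), (63, 356, 299), (80, 300, 338), (81, 338, 376), (82, 376, 570), (83, 570, 742), (162, 748, 708), (163, 708, 451), (164, 451, 391), (172, 393, 430), (173, 430, 587), (174, 587, 655), (178, 651, 556), (179, 556, 349), (180, 349, 308), (184, 334, 393), (186, 381, 464), (187, 464, 516), (192, 525, 460), (193, 460, 370), (194, 370, 279)]
318 [(82, 379, 570), (83, 570, 740), (162, 745, 708), (163, 708, 456), (164, 456, 393), (173, 405, 480), (174, 480, 516), (178, 510, 453), (179, 453, 329), (186, 297, 455), (187, 455, 509), (192, 529, 466), (193, 466, 377), (194, 377, 281)]
330 [(82, 378, 566), (83, 566, 738), (163, 706, 461), (164, 461, 396), (173, 406, 474), (178, 499, 446), (179, 446, 329), (186, 371, 461), (187, 461, 510), (192, 529, 469), (193, 469, 380), (194, 380, 284)]
[557, 559, 557, 549, 504, 495, 462, 394, 385, 385, 386, 383, 392, 571, 743, 749, 749, 749, 748, 747, 744, 743, 727, 593, 712, 750, 749, 749, 748, 747, 744, 743, 737, 692, 572, 735, 748, 749, 748, 744, 744, 743, 740, 729, 569, 389, 366, 375, 402, 428, 440, 508, 650, 529, 516, 533, 599, 644, 731, 741]
```

The three plate tops match to within a pixel (rows 83–163) and agree with the fully-home, shut model. The front edge at row 193 gives a tilt of about 0. Handing in.

```bash
python3 -c "
from h import *
print(order.hand_in())"
```

```text
the job is handed in; nothing more can be done
None
```

I handed the job in at about 18 s on the robot's clock: the three plates stand together on edge on the middle pocket's floor. I let go of them before pushing the drawer shut; the last wrist image puts its tilt at about 0 and the plate tops level to within a pixel.

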